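# Set the stop nut of the snap press

## Robot

A 6-joint arm with a two-finger parallel gripper is mounted at the origin on the work surface. World frame = base frame: x ahead of the robot, y to its left, z up, the work surface at z = 0. Lengths are in m, angles in rad, forces in N, time in s.
With the tool pointing down it reaches from about 0.35 to 0.775 m from the base axis. Payload 5.5 kg.
Tool frame: the origin (TCP) lies at the very end of the fingers, on their centre line; the grasp point (between the pads) lies 19 mm behind it (env.grip_point_offset is the distance from the TCP to the grasp point, in m); z points along the fingers, y is the line along which they close (so a half turn about z gives the same grasp; the last joint's range is limited). The gripper opens to 85 mm and grips with 20 to 120 N. Pads are 22 mm wide; open, the fingers measure 114 mm over their backs; the gripper's body (76 mm by 85 mm) begins 54 mm behind the grasp point. The pads swing forward as they close: fully open they stand 13 mm farther back than shut.
Start: joints at [-1.3, 0.313, 0.046, 1.304, 0, 1.431], TCP at [0.23, -0.527, 0.231] pointing down, gripper open.
Joint ranges: [-2.76, 2.76], [-0.86, 1.69], [-1.03, 1.26], [-2.2, 2.34], [-1.47, 1.5], [-3.14, 3.14]. Speed limits (rad/s): [2.57, 2.57, 3.14, 3.14, 3.14, 3.14].

## Interface

Orientations are given as a unit quaternion [w, x, y, z].
In Python, from workcell import sensors, imaging, workorder, env gives the robot as it stands.
- The arm moves only by the shell command python3 -m handwheel 'ROWS' [FORCE]. ROWS is JSON, a list of rows, each a list of 5 numbers: the shift along the tool's x, y, z in mm, then the turn about the tool's z in rad, then the opening, from 0 (shut) to 1 (fully open). A call has 1 to 8 rows; each row is the pose to reach, as a shift and turn from the pose commanded when the call began, along the tool's axes at that moment; what a row does not reach only later rows make up. A row lasts 1/10 s, in which the tool goes at most 50 mm and 8.59 degrees, less where a joint would pass 70% of its speed; a pose out of reach is approached as far as the arm can. A call with a gripper value outside its range is refused whole. The fingers move at their own pace and stop on an object; FORCE is the grip in N (left out, the last holds). Time passes only in rows, so rows that repeat a pose let the fingers close. It gives the time, the measured TCP pose, the force, the opening and the grip force at its end, in the units of the state.
- sensors.get_state(): the state, without advancing time (a new reading comes with each control period).
- imaging.read_camera(name): name is "side" or "top" or "wrist"; returns a dict with "color" (400x640x3 uint8, blue, green, red), "z_map" (400x640 float32, m along the optical axis (not along the pixel's ray), 0 where there is no reading), "fx", "fy", "cx", "cy" (pixels), "xyz" and "rotation" of the camera in the world. Camera axes: x right, y down, z forward; pixel columns grow to the right and rows downward; lengths in m; the calibration is good to about 2 mm. The wrist camera is an equidistant fisheye: a pixel r from the principal point sees the ray r / f radians off the axis. A picture is of the moment at which its call begins.
- workorder.hand_in(): hands the job in; it is judged then, once.
The state is a dict: "clock": time; "joint_pos": joint angles; "qvel": joint speeds; "tau": joint torques, N m; "tcp_pos": TCP position; "orientation": TCP orientation; "wrist_force": force on the tool from outside, world axes, zero at the start; "ft_torque": the same for the moment, N m; "finger_gap": finger opening in m; "grip_force": force on a finger pad.
Only numpy, scipy, OpenCV 4.12 (cv2) and the standard library are available. Lean on these libraries where they do the work, as an engineer would, in place of code of your own. Each camera call takes 0.05 s, during which the arm holds its last target. There are 200 camera calls.

## Task

One of the two hand presses is closed on the brass snap die, the other is parked on a blue nylon block. On the press with the brass die, screw the knurled stop nut on the ram stem all the way down until it bottoms out, back it off a quarter turn and keep gripping it there so that I can tighten the lock nut above it: finish while holding the nut, still, without letting go. Leave the other press's nut and everything else on the table as it is.

Things in the scene. Friction and masses are not known exactly. Their poses are not given: they have to be found in the camera images.
- press_left: Left of two like green bench presses, bolted down. Origin: ram axis at table height; z up, +x out of the open throat, away from the robot within 20 degrees; column on the robot's side. Ram down; round bed top at z 54 mm. Head 145 x 62 mm, top z 215, from 112 mm behind the axis to 39 in front. Lever on the -y side, below z 200. On the axis: nut seat (29 mm dia, top z 228), stop nut, fixed hex lock nut (z 257-265), stem end z 272.
- nut_left: Knurled steel stop nut of the left press, on its ram axis: 40 mm diameter, 20 mm tall, red paint mark on top. Origin: centre of its underside, z 228 mm when bottomed; +x to the mark. Seat below is narrower: fingertips may reach 12 mm below the underside. Right-hand thread, 4 mm per turn: clockwise from above goes down. Turns freely (0.08 N m), stays where left, bottoms on a hard stop.
- thread_left (a joint): Turn of the left press's stop nut, rad: 0 = bottomed on its seat, growing as it is unscrewed (anticlockwise from above); a quarter turn up is 1.57. The nut starts about 2.1 to 3.6 rad up.
- mark_left (a point): The red paint mark on the left stop nut: 14.5 mm from the nut's axis, on its top face.
- press_right: Right of two like green bench presses, bolted down. Origin: ram axis at table height; z up, +x out of the open throat, away from the robot within 20 degrees; column on the robot's side. Ram down; round bed top at z 54 mm. Head 145 x 62 mm, top z 215, from 112 mm behind the axis to 39 in front. Lever on the -y side, below z 200. On the axis: nut seat (29 mm dia, top z 228), stop nut, fixed hex lock nut (z 257-265), stem end z 272.
- nut_right: Knurled steel stop nut of the right press, on its ram axis: 40 mm diameter, 20 mm tall, red paint mark on top. Origin: centre of its underside, z 228 mm when bottomed; +x to the mark. Seat below is narrower: fingertips may reach 12 mm below the underside. Right-hand thread, 4 mm per turn: clockwise from above goes down. Turns freely (0.08 N m), stays where left, bottoms on a hard stop.
- thread_right (a joint): Turn of the right press's stop nut, rad: 0 = bottomed on its seat, growing as it is unscrewed (anticlockwise from above); a quarter turn up is 1.57. The nut starts about 2.1 to 3.6 rad up.
- mark_right (a point): The red paint mark on the right stop nut: 14.5 mm from the nut's axis, on its top face.
- snap_die: Brass snap die, a stepped round piece 44 mm in diameter at the foot and 30 mm tall, loose, standing on the bed under the ram of one of the presses (this varies). Origin: centre of its underside.
- park_block: Blue nylon parking block, 42 x 42 x 30 mm, loose, standing on the bed under the ram of the other press. Origin: centre of its underside.
- pen_pot: Bystander: steel pot of pens, 72 mm diameter, pens to 155 mm. Origin: centre of its underside.
- tape_roll: Bystander: yellow tape roll lying flat, 90 mm diameter, 24 mm tall. Origin: centre of its underside.
- punch_block: Bystander: dark steel punch block with 15 holes, 62 x 36 x 18 mm, between the presses. Origin: centre of its underside.
- weight_block: Bystander: dark steel block with 8 holes, 62 x 36 x 18 mm, between the presses. Origin: centre of its underside.
- mallet: Bystander: wooden mallet lying on the table, handle along its x, 255 mm long, head 100 mm wide and 48 mm high. Origin: under the handle.
- glue_jar: Bystander: amber glue jar with black lid, 72 mm diameter, 95 mm tall. Origin: centre of its underside.
- thread_cone: Bystander: blue thread cone standing up, 68 mm diameter, 130 mm tall. Origin: centre of its underside.

How it is judged:
On the way:
1. the stop nut of the press with the brass die is screwed down until it bottoms (within 5 degrees) (((horizontal distance between snap_die and press_left below 0.03 m and value of joint thread_left below 0.09 rad) or (horizontal distance between snap_die and press_right below 0.03 m and value of joint thread_right below 0.09 rad))), for 0.2 s.
At the end, for the whole second after the job is handed in: The nut on the press with the brass die, once bottomed, is held still a quarter turn up (90 degrees, within 15), gripped with more than 5 N; the other nut's mark is within 5 mm of its start, die and block stand in their presses, every loose thing is within 20 mm of its start (((horizontal distance between snap_die and press_left below 0.03 m and horizontal distance between park_block and press_right below 0.03 m and value of joint thread_left between 1.311 and 1.831 rad and velocity of joint thread_left between -0.1 and 0.1 rad/s and contact force between nut_left and the fingers above 5 N and distance of mark_right from where it was at the start of the episode below 0.005 m) or (horizontal distance between snap_die and press_right below 0.03 m and horizontal distance between park_block and press_left below 0.03 m and value of joint thread_right between 1.311 and 1.831 rad and velocity of joint thread_right between -0.1 and 0.1 rad/s and contact force between nut_right and the fingers above 5 N and distance of mark_left from where it was at the start of the episode below 0.005 m)) and distance of each of snap_die, park_block, pen_pot, tape_roll, punch_block, weight_block, mallet, glue_jar, thread_cone from where it was at the start of the episode below 0.02 m); the arm keeps its last pose, push and grip.
It fails at once if the nut of the press parked on the blue block is turned (its mark moves more than 5 mm) ((horizontal distance between snap_die and press_left below 0.03 m and distance of mark_right from where it was at the start of the episode above 0.005 m) or (horizontal distance between snap_die and press_right below 0.03 m and distance of mark_left from where it was at the start of the episode above 0.005 m)).
It fails at once if a loose thing is pushed more than 20 mm (distance of any of snap_die, park_block, pen_pot, tape_roll, punch_block, weight_block, mallet, glue_jar, thread_cone from where it was at the start of the episode above 0.02 m).
It also fails if it takes over 58 s, if anything falls off the work surface, if the arm or the gripper's body presses on something with over 40 N, if the wrist force passes 120 N, or if a joint passes its speed limit or range.

## Working session

There is one attempt and no reset: what is moved stays moved. The work goes in short steps, Python scripts to look and compute and a shell command to move; the robot and the scene stay as the last step left them, time stands still between calls to the robot, and variables do not carry over. Pictures are saved under pics/ and viewed, at most 10 in all, crops included, and the job is handed in when it is done.

```bash
mkdir -p pics; ls
cat > h.py <<'E'
import numpy as np, cv2
from workcell import sensors, imaging, env
def cam(n):
    d=imaging.read_camera(n); return d
def pts(d):
    v,u=np.mgrid[0:400,0:640]; z=d["z_map"]
    P=np.stack([(u-d["cx"])/d["fx"]*z,(v-d["cy"])/d["fy"]*z,z],-1)
    return P@np.array(d["rotation"]).T+np.array(d["xyz"])
E
python3 - <<'E'
from h import *
for n in("side","top"):
    d=cam(n); cv2.imwrite(f"pics/{n}0.png",d["color"]); np.savez(f"{n}0.npz",**d)
    print(n,d["xyz"],np.round(d["rotation"],3).tolist(),d["fx"],d["cx"],d["cy"])
print(sensors.get_state(),env.grip_point_offset)
E
```

```text
pics
side [-0.1855742   0.9153492   1.07000838] [0.158, -0.31, 0.84, -0.417] 473.14465905346293 313.4019050616868 207.86986844968246
top [0.34552739 0.00795984 1.32387814] [-0.074, 0.716, -0.69, 0.072] 363.4835194167621 318.8215707392686 205.476139586706
{'clock': 0.1, 'joint_pos': array([-1.29959794e+00,  3.13921364e-01,  4.50968436e-02,  1.30357513e+00,
       -1.78611272e-05,  1.43118742e+00]), 'qvel': array([ 0.00025191, -0.00077808,  0.00127185, -0.0008723 , -0.00102203,
        0.00213029]), 'tau': array([ 2.93162695e-03, -4.81728351e+01,  2.99241865e+01,  1.28842023e-02,
       -1.16673582e-04,  1.74825453e-05]), 'tcp_pos': array([ 0.22948772, -0.52673647,  0.230502  ]), 'orientation': array([-7.99341230e-04,  9.78978419e-01,  2.03962281e-01, -6.16183926e-05]), 'wrist_force': array([ 0.13371105, -0.42460064,  0.69266317]), 'ft_torque': array([ 0.01364261, -0.05851146, -0.00916577]), 'grip_force': 0.0, 'finger_gap': 0.08530596351907546} 0.0187
```

View pics/side0.png

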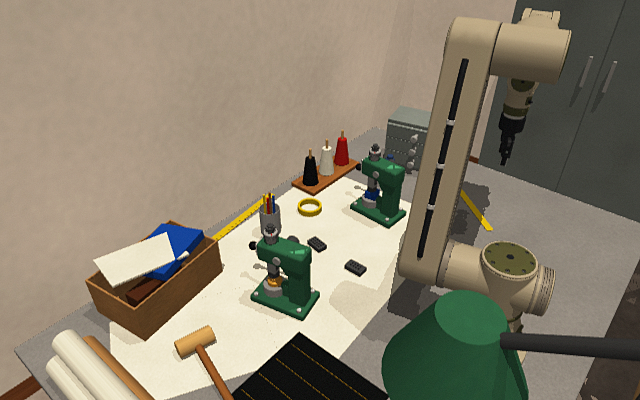

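View pics/top0.png

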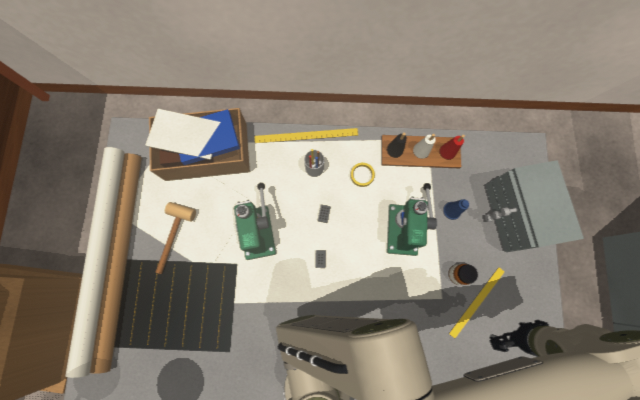

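The side view shows the brass die (270,285) in the nearer press, which is the left one. The blue block (372,195) is in the right press. In the top view the left nut is at about (243,210).

Run:
```python
from h import *
for n,(u0,u1,v0,v1) in {"top":(225,285,180,270),"side":(245,325,215,320)}.items():
    d=dict(np.load(f"{n}0.npz")); P=pts(d)
    m=np.zeros((400,640),bool); m[v0:v1,u0:u1]=1
    hsv=cv2.cvtColor(d["color"],cv2.COLOR_BGR2HSV)
    green=(hsv[...,1]>100)&(abs(hsv[...,0].astype(int)-75)<20)
    for lo,hi in((.205,.222),(.23,.247),(.247,.256),(.257,.267),(.267,.28)):
        k=m&(P[...,2]>lo)&(P[...,2]<hi)
        if k.sum(): q=P[k]; print(n,lo,k.sum(),q.mean(0).round(4),q.min(0).round(3),q.max(0).round(3))
    k=m&green&(P[...,2]>.208)&(P[...,2]<.222)
    if k.sum()>5: print("head rect",cv2.minAreaRect((P[k][:,:2]*1000).astype(np.float32)))
    if n=="top":
        c=cv2.resize(d["color"][190:270,225:285],None,fx=6,fy=6,interpolation=cv2.INTER_CUBIC)
    else: s=cv2.resize(d["color"][215:295,245:315],None,fx=6,fy=6,interpolation=cv2.INTER_CUBIC)
cv2.imwrite("pics/crop.png",np.hstack([c,s]))
```

```text
Traceback (most recent call last):
  File "h.py", line 8, in pts
    return P@np.array(d["rotation"]).T+np.array(d["xyz"])
           ~^~~~~~~~~~~~~~~~~~~~~~~~~~
ValueError: matmul: Input operand 1 has a mismatch in its core dimension 0, with gufunc signature (n?,k),(k,m?)->(n?,m?) (size 4 is different from 3)
```

Rotation is a quaternion [w,x,y,z].

```bash
sed -i 's/^    return P@.*/    return P@rot(d).T+np.array(d["xyz"])/' h.py
cat >> h.py <<'E'
from scipy.spatial.transform import Rotation
def rot(d):
    w,x,y,z=d["rotation"]; return Rotation.from_quat([x,y,z,w]).as_matrix()
E
python3 - <<'E'
from h import *
for n,(u0,u1,v0,v1) in {"top":(225,285,180,270),"side":(245,325,215,320)}.items():
    d=dict(np.load(f"{n}0.npz")); P=pts(d)
    m=np.zeros((400,640),bool); m[v0:v1,u0:u1]=1
    hsv=cv2.cvtColor(d["color"],cv2.COLOR_BGR2HSV)
    green=(hsv[...,1]>100)&(abs(hsv[...,0].astype(int)-75)<20)
    for lo,hi in((.205,.222),(.23,.247),(.247,.256),(.257,.267),(.267,.28)):
        k=m&(P[...,2]>lo)&(P[...,2]<hi)
        if k.sum(): q=P[k]; print(n,lo,k.sum(),q.mean(0).round(4),q.min(0).round(3),q.max(0).round(3))
    k=m&green&(P[...,2]>.208)&(P[...,2]<.222)
    if k.sum()>5: print("head rect",cv2.minAreaRect((P[k][:,:2]*1000).astype(np.float32)))
    if n=="top":
        c=cv2.resize(d["color"][190:270,225:285],None,fx=6,fy=6,interpolation=cv2.INTER_CUBIC)
    else: s=cv2.resize(d["color"][215:295,245:315],None,fx=6,fy=6,interpolation=cv2.INTER_CUBIC)
cv2.imwrite("pics/crop.png",np.hstack([c,s]))
E
```

```text
top 0.205 780 [0.4984 0.2353 0.2137] [0.432 0.195 0.205] [0.586 0.282 0.221]
top 0.23 29 [0.5397 0.2415 0.2417] [0.526 0.229 0.231] [0.565 0.269 0.247]
top 0.247 65 [0.544  0.2459 0.2495] [0.527 0.231 0.247] [0.565 0.268 0.254]
top 0.257 28 [0.5456 0.247  0.2641] [0.534 0.236 0.26 ] [0.558 0.262 0.267]
top 0.267 32 [0.5454 0.2491 0.2715] [0.536 0.242 0.267] [0.554 0.258 0.276]
side 0.205 816 [0.4975 0.2449 0.215 ] [0.432 0.193 0.205] [0.592 0.286 0.222]
side 0.23 53 [0.5374 0.2594 0.2406] [0.526 0.237 0.233] [0.561 0.27  0.247]
side 0.247 83 [0.5424 0.2547 0.2508] [0.527 0.232 0.248] [0.566 0.271 0.254]
side 0.257 32 [0.5437 0.2522 0.2632] [0.536 0.235 0.258] [0.562 0.261 0.267]
side 0.267 40 [0.5459 0.2507 0.2716] [0.538 0.239 0.267] [0.558 0.26  0.276]
head rect ((506.1990966796875, 242.2745361328125), (142.15957641601562, 60.6065673828125), 12.57902717590332)
```

View pics/crop.png

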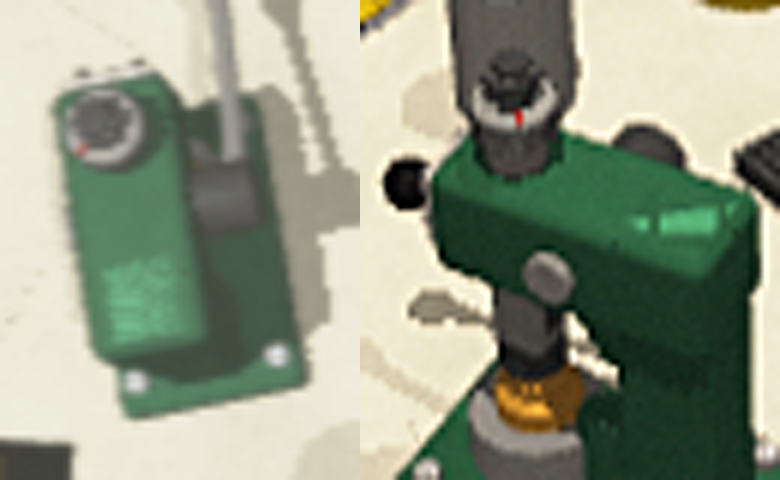

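The left press has the brass die, with its axis at about (0.545, 0.250) and yaw of about 12.6°. Next I raise the tool and travel across, unwinding joint 6.

```bash
python3 -m handwheel '[[0,0,-45,-0.15,1],[0,0,-90,-0.3,1],[20,-20,-120,-0.45,1],[50,-49,-120,-0.6,1],[80,-78,-120,-0.75,1],[110,-107,-120,-0.9,1],[140,-137,-120,-1.05,1],[170,-166,-120,-1.2,1]]' 40
cat > rem.py <<'E'
from h import *; import sys
s=sensors.get_state(); w,x,y,z=s["orientation"]; R=Rotation.from_quat([x,y,z,w]).as_matrix()
t=np.array([float(a) for a in sys.argv[1:4]])
print("t",s["clock"],"tcp",s["tcp_pos"].round(4),"j",s["joint_pos"].round(3),"yaw",np.arctan2(R[1,0],R[0,0]).round(3),"F",s["wrist_force"].round(1),"M",s["ft_torque"].round(2),"gap",round(s["finger_gap"],4),round(s["grip_force"],1))
print("tool shift mm",(R.T@(t-s["tcp_pos"])*1000).round(1),"tilt",R[:,2].round(3))
E
python3 rem.py .545 .25 .35
```

```text
clock: 0.9
tcp_pos: [0.3193, -0.3053, 0.351]
orientation: [-0.0, 0.691, 0.723, 0.0]
wrist_force: [1.6, -0.2, -0.7]
finger_gap: 0.0855
grip_force: 0.0
t 0.9 tcp [ 0.3193 -0.3053  0.351 ] j [-0.945  0.045  0.008  1.535  0.     0.58 ] yaw 1.617 F [ 1.6 -0.2 -0.7] M [ 0.05 -0.07  0.04] gap 0.0855 0.0
tool shift mm [544.4 250.8   1.2] tilt [-0.  0. -1.]
```

```bash
python3 -m handwheel '[[40,18,0,-0.15,1],[80,37,0,-0.3,1],[120,55,0,-0.45,1],[160,74,0,-0.6,1],[200,92,0,-0.75,1],[240,111,0,-0.9,1],[280,129,0,-1.05,1],[320,147,0,-1.2,1]]' >/dev/null; python3 rem.py .545 .25 .35
```

```text
t 1.7 tcp [0.4534 0.0204 0.351 ] j [-0.132  0.069  0.034  1.536 -0.     0.192] yaw 2.817 F [ 0.2 -1.   0.5] M [ 0.01 -0.02 -0.01] gap 0.0856 0.0
tool shift mm [-13.6 246.8   1. ] tilt [-0. -0. -1.]
```

```bash
python3 -m handwheel '[[-2,40,0,-0.15,1],[-4,80,0,-0.3,1],[-6,120,0,-0.45,1],[-8,160,0,-0.6,1],[-11,200,0,-0.75,1],[-13,235,0,-0.9,1],[-14,247,0,-1.05,1],[-14,247,0,-1.2,1]]' >/dev/null; python3 -m handwheel '[[0,0,0,-0.15,1],[0,0,0,-0.3,1],[0,0,0,-0.45,1],[0,0,0,-0.6,1],[0,0,0,-0.75,1],[0,0,0,-0.9,1],[0,0,0,-1,1],[0,0,0,-1,1]]' >/dev/null;  python3 rem.py .545 .25 .35
python3 - <<'E'
from h import *
d=cam("wrist"); cv2.imwrite("pics/w1.png",d["color"]); np.savez("w1.npz",**d); print(d["xyz"],d["rotation"],d["fx"],d["cx"],d["cy"])
E
```

```text
t 3.3 tcp [0.5466 0.2475 0.3507] j [ 0.292  0.373  0.421  1.62  -0.    -1.578] yaw -1.272 F [0.2 0.5 0.1] M [-0.03 -0.03  0.03] gap 0.0857 0.0
tool shift mm [-2.8  0.8  0.7] tilt [-0.001 -0.    -1.   ]
[0.56975303 0.17342198 0.49298092] [-0.0236409  -0.14700199  0.97693833  0.15304585] 309.70691628693146 322.81001771368966 198.77962780785364
```

View pics/w1.png

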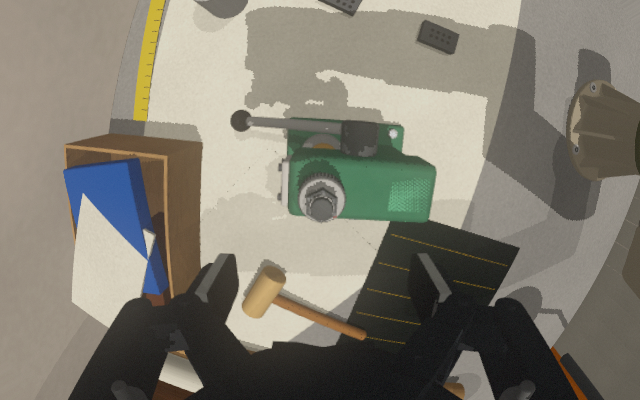

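The nut shows at about (322,195), with the stem end near (321,208). I'll convert that with the fisheye model.

```bash
cat >> h.py <<'E'
def wpts(d):
    v,u=np.mgrid[0:400,0:640]; a=(u-d["cx"])/d["fx"]; b=(v-d["cy"])/d["fy"]; th=np.hypot(a,b)
    k=np.tan(np.minimum(th,1.5))/np.maximum(th,1e-9); z=d["z_map"]
    return np.stack([a*k*z,b*k*z,z],-1)@rot(d).T+np.array(d["xyz"])
E
python3 - <<'E'
from h import *
d=dict(np.load("w1.npz")); P=wpts(d)
m=np.zeros((400,640),bool); m[155:230,285:360]=1
for lo,hi in((.244,.255),(.257,.268),(.269,.277)):
    k=m&(P[...,2]>lo)&(P[...,2]<hi); q=P[k][:,:2].astype(np.float32)*1000
    c,r=cv2.minEnclosingCircle(q); print(lo,k.sum(),np.round(c,1),round(r,1),np.median(P[k][:,2]).round(4))
hsv=cv2.cvtColor(d["color"],cv2.COLOR_BGR2HSV)
k=m&(hsv[...,1]>140)&((hsv[...,0]<8)|(hsv[...,0]>172))
print("red",k.sum(),np.argwhere(k).mean(0),P[k].mean(0))
cv2.imwrite("pics/w1c.png",cv2.resize(d["color"][155:230,285:360],None,fx=7,fy=7,interpolation=cv2.INTER_CUBIC))
E
```

```text
0.244 914 [547.2 249.8] 20.8 0.2489
0.257 439 [547.3 249.7] 13.9 0.2641
0.269 401 [547.5 249.7] 9.0 0.2715
red 0 [nan nan] [nan nan nan]<stdin>:9: RuntimeWarning: Mean of empty slice.
  ret = um.true_divide(
```

View pics/w1c.png

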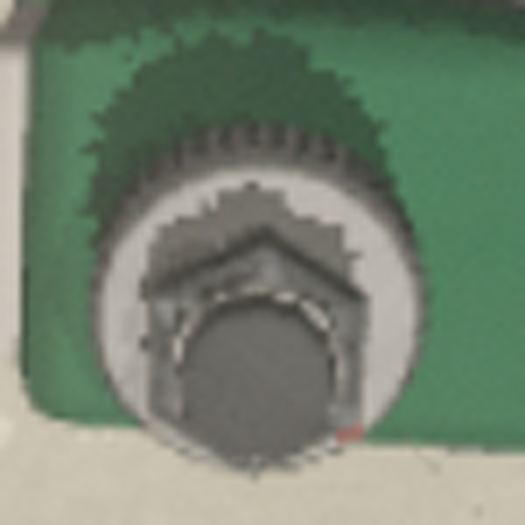

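```bash
python3 rem.py .547 .2498 .220; python3 -m handwheel '[[-2,1,30,0,1],[-2,1,60,0,1],[-2,1,90,0,1],[-2,1,110,0,1],[-2,1,122,0,1],[-2,1,131,0,1],[-2,1,131,0,1],[-2,1,131,0,1]]' 40;python3 rem.py .547 .2498 .220
```

```text
t 3.35 tcp [0.5466 0.2475 0.3508] j [ 0.292  0.373  0.421  1.62  -0.    -1.575] yaw -1.275 F [ 0.1 -0.6 -0.1] M [0.02 0.02 0.01] gap 0.0854 0.0
tool shift mm [ -2.1  -1.2 130.8] tilt [-0.001 -0.    -1.   ]
clock: 4.15
tcp_pos: [0.5457, 0.2493, 0.2211]
orientation: [-0.0, 0.804, -0.594, 0.0]
wrist_force: [-0.1, -0.1, -0.3]
finger_gap: 0.0855
grip_force: 0.0
t 4.15 tcp [0.5457 0.2493 0.2211] j [ 0.295  0.364  0.093  1.299 -0.    -1.574] yaw -1.273 F [-0.1 -0.1 -0.3] M [-0.02 -0.01 -0.  ] gap 0.0855 0.0
tool shift mm [-0.1 -1.4  1.1] tilt [ 0.001  0.    -1.   ]
```

```bash
python3 -m handwheel '[[0,-1.4,1,0,1],[0,-1.4,1,0,0.6],[0,-1.4,1,0,0.3],[0,-1.4,1,0,0.3],[0,-1.4,1,0,0.3],[0,-1.4,1,0,0.3],[0,-1.4,1,0,0.3],[0,-1.4,1,0,0.3]]' 30;python3 rem.py .547 .2498 .220
```

```text
clock: 4.95
tcp_pos: [0.5471, 0.2498, 0.2198]
orientation: [-0.001, 0.804, -0.594, 0.0]
wrist_force: [2.0, 0.4, 3.4]
finger_gap: 0.039
grip_force: 30.5
t 4.95 tcp [0.5471 0.2498 0.2198] j [ 0.295  0.367  0.094  1.297 -0.    -1.574] yaw -1.272 F [2.  0.4 3.4] M [ 0.13 -0.39  0.02] gap 0.039 30.5
tool shift mm [-0.1  0.1 -0.2] tilt [ 0.001  0.    -1.   ]
```

```bash
python3 -m handwheel '[[0,0,0.1,0.14,0.3],[0,0,0.2,0.28,0.3],[0,0,0.3,0.42,0.3],[0,0,0.4,0.56,0.3],[0,0,0.4,0.7,0.3],[0,0,0.5,0.84,0.3],[0,0,0.6,0.98,0.3],[0,0,0.7,1.1,0.3]]';python3 rem.py .547 .2498 .220
```

```text
clock: 5.75
tcp_pos: [0.5476, 0.2496, 0.2191]
orientation: [0.001, -0.373, 0.928, -0.0]
wrist_force: [4.1, 0.6, 3.2]
finger_gap: 0.0387
grip_force: 30.6
t 5.75 tcp [0.5476 0.2496 0.2191] j [ 2.950e-01  3.670e-01  9.300e-02  1.294e+00 -1.000e-03 -4.690e-01] yaw -2.378 F [4.1 0.6 3.2] M [-0.01 -0.66  0.04] gap 0.0387 30.6
tool shift mm [ 0.3  0.6 -0.9] tilt [ 0.002  0.    -1.   ]
```

```bash
python3 -m handwheel '[[0,0,0.1,0.14,0.3],[0,0,0.2,0.28,0.3],[0,0,0.3,0.42,0.3],[0,0,0.4,0.56,0.3],[0,0,0.4,0.7,0.3],[0,0,0.5,0.84,0.3],[0,0,0.5,0.84,0.3]]' >/dev/null;python3 rem.py .547 .2498 .220
python3 -m handwheel '[[0,0,0.1,0.1,0.3],[0,0,0.1,0.2,0.3],[0,0,0.2,0.3,0.3],[0,0,0.2,0.3,0.3]]' >/dev/null;python3 rem.py .547 .2498 .220
```

```text
t 6.45 tcp [0.5477 0.2492 0.2185] j [ 2.940e-01  3.680e-01  9.200e-02  1.293e+00 -1.000e-03  3.660e-01] yaw 3.07 F [ 4.4 -1.8  3.7] M [-0.31 -0.82 -0.08] gap 0.0387 30.4
tool shift mm [ 0.7  0.5 -1.5] tilt [ 0.002 -0.001 -1.   ]
t 6.85 tcp [0.5477 0.2491 0.2184] j [ 0.294  0.368  0.092  1.293 -0.002  0.664] yaw 2.772 F [ 5.  -1.8  2.4] M [-0.39 -0.85 -0.07] gap 0.039 30.4
tool shift mm [ 0.9  0.4 -1.7] tilt [ 0.002 -0.001 -1.   ]
```

```bash
python3 -m handwheel '[[0,0,0.1,0.1,0.3],[0,0,0.1,0.2,0.3],[0,0,0.2,0.3,0.3],[0,0,0.2,0.3,0.3]]' >/dev/null;python3 rem.py .547 .2498 .220
python3 -m handwheel '[[0,0,0.1,0.1,0.3],[0,0,0.1,0.2,0.3],[0,0,0.1,0.2,0.3]]' >/dev/null;python3 rem.py .547 .2498 .220
```

```text
t 7.25 tcp [0.5458 0.2504 0.2181] j [2.960e-01 3.670e-01 9.000e-02 1.294e+00 1.000e-03 9.620e-01] yaw 2.475 F [-0.6  3.2  5.9] M [0.44 0.28 0.42] gap 0.0387 31.6
tool shift mm [-1.3  0.3 -1.9] tilt [-0.001  0.001 -1.   ]
t 7.55 tcp [0.5462 0.2504 0.2178] j [2.960e-01 3.670e-01 9.000e-02 1.293e+00 1.000e-03 1.161e+00] yaw 2.276 F [-1.2  3.5  3.6] M [ 0.67 -0.04  0.48] gap 0.0387 30.4
tool shift mm [-0.9  0.2 -2.2] tilt [-0.     0.001 -1.   ]
```

The moment jumped to about 0.45 N·m and stays there, so the nut has bottomed and the pads are slipping. I'll confirm with a firmer grip, then photograph.

```bash
python3 -m handwheel '[[0,0,0,0,0.3],[0,0,0,0,0.3],[0,0,0,0.04,0.3],[0,0,0,0.08,0.3],[0,0,0,0.08,0.3],[0,0,0,0.08,0.3]]' 60 >/dev/null;python3 rem.py .547 .2498 .220
python3 - <<'E'
from h import *
for n in("side","wrist"):
    d=cam(n); np.savez(f"{n}1.npz",**d)
    c=d["color"][200:290,230:330] if n=="side" else d["color"][150:260,260:380]
    cv2.imwrite(f"pics/b_{n}.png",cv2.resize(c,None,fx=5,fy=5,interpolation=cv2.INTER_CUBIC))
a,b=[cv2.imread(f"pics/b_{n}.png") for n in("side","wrist")]
cv2.imwrite("pics/b.png",np.hstack([cv2.resize(a,(400,360)),cv2.resize(b,(393,360))]))
E
```

```text
t 8.15 tcp [0.5468 0.2497 0.218 ] j [0.295 0.367 0.091 1.293 0.    1.241] yaw 2.195 F [0.8 1.5 4.5] M [ 0.29 -0.22  0.27] gap 0.0382 59.7
tool shift mm [-0.   0.2 -2. ] tilt [ 0.001  0.    -1.   ]
```

View pics/b.png

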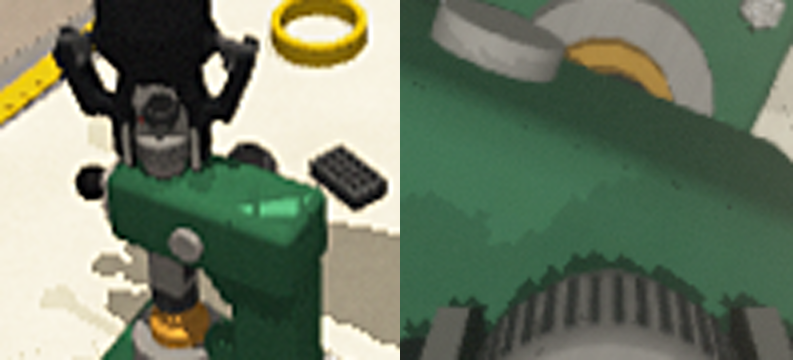

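The side view shows the fingers on the nut, with a reddish mark at full-image pixel ~(264,229). In the wrist view the mark is hidden. I'll turn further to see whether the moment climbs, and cast the mark pixels to nut angles.

```bash
python3 -m handwheel '[[0,0,0,0.05,0.3],[0,0,0,0.1,0.3],[0,0,0,0.15,0.3],[0,0,0,0.15,0.3]]' 60 >/dev/null;python3 rem.py .547 .2498 .220
cat > mark.py <<'E'
from h import *
def ang(f,zp):
    d=dict(np.load(f)); c=d["color"].astype(int); y0,x0=(210,255)
    m=np.zeros((400,640),bool); m[210:255,250:300]=1
    red=c[...,2]-np.maximum(c[...,0],c[...,1]); red[~m]=0
    # reject brass/wood: require g~b
    red[abs(c[...,1]-c[...,0])>30]=0
    k=red>max(12,red.max()*.4); v,u=np.argwhere(k).T; w=red[k]
    uc,vc=(u*w).sum()/w.sum(),(v*w).sum()/w.sum()
    r=rot(d)@[(uc-d["cx"])/d["fx"],(vc-d["cy"])/d["fy"],1]; p=d["xyz"]+r*(zp-d["xyz"][2])/r[2]
    q=p[:2]-[.546,.2505]; print(f,k.sum(),uc.round(1),vc.round(1),p.round(4),"r",np.hypot(*q).round(4),"ang",np.arctan2(q[1],q[0]).round(3))
if __name__=="__main__":
    ang("side0.npz",.2497); ang("side1.npz",.248)
    d=cam("side"); np.savez("side2.npz",**d); ang("side2.npz",.248)
E
python3 mark.py
```

```text
t 8.65 tcp [0.547  0.2496 0.2179] j [ 2.950e-01  3.680e-01  9.100e-02  1.293e+00 -1.000e-03  1.391e+00] yaw 2.046 F [2.7 0.6 5.4] M [ 0.08 -0.4   1.14] gap 0.0381 62.3
tool shift mm [ 0.2  0.1 -2.1] tilt [ 0.001 -0.    -1.   ]
side0.npz 9 269.2 220.3 [0.5842 0.2165 0.2497] r 0.0511 ang -0.727
side1.npz 6 267.2 233.6 [0.5491 0.2595 0.248 ] r 0.0095 ang 1.242
side2.npz 2 265.0 229.5 [0.566 0.251 0.248] r 0.02 ang 0.024
```

The moment climbed to 1.14 N·m, so it is at the hard stop. I'll unload gradually to find the zero reference before backing off.

```bash
for i in 1 2 3 4 5; do python3 -m handwheel '[[0,0,0,-0.03,0.3],[0,0,0,-0.05,0.3],[0,0,0,-0.05,0.3]]' 60 >/dev/null;python3 rem.py .547 .2498 .218 | grep -o 'yaw.*'; done
```

```text
yaw 2.094 F [1.2 0.6 5. ] M [ 0.24 -0.35  0.03] gap 0.038 61.7
yaw 2.144 F [2.4 1.  4.8] M [ 0.25 -0.3   0.05] gap 0.0382 61.7
yaw 2.193 F [1.4 1.8 5.7] M [ 0.25 -0.38  0.05] gap 0.0383 61.7
yaw 2.243 F [1.8 1.6 6.5] M [ 0.24 -0.35  0.04] gap 0.0379 61.8
yaw 2.293 F [0.8 0.9 5.2] M [ 0.17 -0.33  0.06] gap 0.0385 61.8
```

The nut comes free within 0.05 rad. As cheap insurance I'll go back to the stop in stages, which gives an exact reference and a clear dwell.

```bash
python3 -m handwheel '[[0,0,0.1,0.1,0.3],[0,0,0.1,0.2,0.3],[0,0,0.1,0.2,0.3]]' 60 >/dev/null;python3 rem.py .547 .2498 .218 | grep -o 'yaw.*'; for i in 1 2 3 4; do python3 -m handwheel '[[0,0,0,0.03,0.3],[0,0,0,0.03,0.3],[0,0,0,0.03,0.3]]' 60 >/dev/null;python3 rem.py .547 .2498 .218 | grep -o 'yaw.*'; done; python3 rem.py .547 .2498 .218
```

```text
yaw 2.091 F [2.4 0.9 4.5] M [ 0.22 -0.41 -0.07] gap 0.038 61.7
yaw 2.064 F [1.5 1.6 6.4] M [ 0.18 -0.4   0.35] gap 0.038 61.9
yaw 2.037 F [3.8 0.2 5.6] M [-0.   -0.5   1.53] gap 0.0383 62.6
yaw 2.007 F [2.2 2.  6. ] M [ 0.32 -0.33  1.65] gap 0.0381 63.4
yaw 1.978 F [1.9 3.7 5.5] M [ 0.56 -0.33  1.73] gap 0.0383 63.8
t 11.7 tcp [0.5467 0.2505 0.2179] j [2.960e-01 3.680e-01 9.100e-02 1.293e+00 1.000e-03 1.460e+00] yaw 1.978 F [1.9 3.7 5.5] M [ 0.56 -0.33  1.73] gap 0.0383 63.8
tool shift mm [-0.8  0.  -0.1] tilt [ 0.001  0.002 -1.   ]
```

The stop is clear, and unwinding 0.04 rad puts zero at yaw ≈2.02. I'll back off 1.61 rad in total and rise 1 mm.

```bash
python3 -m handwheel '[[0,0,0,-0.12,0.3],[0,0,-0.1,-0.24,0.3],[0,0,-0.2,-0.36,0.3],[0,0,-0.3,-0.48,0.3],[0,0,-0.3,-0.6,0.3],[0,0,-0.4,-0.72,0.3],[0,0,-0.5,-0.84,0.3],[0,0,-0.5,-0.84,0.3]]' 60 >/dev/null; python3 -m handwheel '[[0,0,-0.1,-0.12,0.3],[0,0,-0.2,-0.24,0.3],[0,0,-0.2,-0.36,0.3],[0,0,-0.3,-0.48,0.3],[0,0,-0.4,-0.6,0.3],[0,0,-0.5,-0.72,0.3],[0,0,-0.5,-0.77,0.3],[0,0,-0.5,-0.77,0.3]]' 60 >/dev/null;python3 rem.py .547 .2498 .218
python3 - <<'E'
from h import *
d=cam("side"); np.savez("side3.npz",**d); d2=cam("wrist")
a=np.load("side2.npz")["color"]
f=lambda c:cv2.resize(c[210:255,245:295],None,fx=8,fy=8,interpolation=cv2.INTER_CUBIC)
cv2.imwrite("pics/e.png",np.hstack([f(a),f(d["color"])]))
E
```

```text
t 13.3 tcp [0.5459 0.2486 0.2189] j [ 2.940e-01  3.670e-01  9.200e-02  1.297e+00 -1.000e-03 -1.480e-01] yaw -2.699 F [-1.  -2.6  7.6] M [-0.35  0.28  0.07] gap 0.0386 63.8
tool shift mm [-1.5  0.6  0.9] tilt [-0.001 -0.001 -1.   ]
```

View pics/e.png

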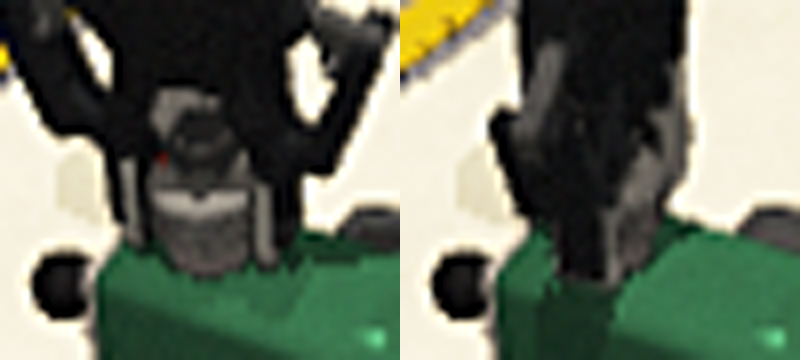

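The left panel (at the stop) shows the mark at crop pixel (163,158). In the right panel a finger hides it while the fingers still grip the nut. The grip turned with the nut by 1.57 rad at low moment (capacity 1.7 N·m), so there was no slip. I'll settle and hand in.

```bash
python3 -m handwheel '[[0,0,0,0,0.3],[0,0,0,0,0.3],[0,0,0,0,0.3],[0,0,0,0,0.3]]' 60 >/dev/null; python3 rem.py .547 .2498 .218; python3 -c "
from workcell import workorder; print(workorder.hand_in())"
```

```text
t 13.8 tcp [0.5459 0.2486 0.2189] j [ 2.940e-01  3.670e-01  9.200e-02  1.297e+00 -1.000e-03 -1.470e-01] yaw -2.7 F [-0.8 -2.2  7.5] M [-0.32  0.27  0.04] gap 0.038 63.8
tool shift mm [-1.5  0.6  0.9] tilt [-0.001 -0.001 -1.   ]
the job is handed in; nothing more can be done
None
```

I screwed the left press's stop nut (the press with the brass die) down to its hard stop, backed it off about 1.57 rad by the tool's turn, and handed in at 13.8 s while holding it still with about 60 N; a finger hid the paint mark at the end, so I couldn't confirm the quarter turn by camera, and the hand-in returned no verdict.

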